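# Clamp a circuit board under the inspection microscope and share the view

## Task

Get the circuit board ready for inspection: turn the knob of the board holder clockwise until its torque clutch clicks once, and stop there without forcing it further. Then pull the microscope's light selector rod out to its middle click, without ever pulling it on to the last one, so that eyepieces and camera both get light. Let go of everything, and leave the other things on the bench where they are.

Things in the scene. Friction and masses are not known exactly. Their poses are not given: they have to be found in the camera images.
- microscope: Fixed microscope, white 100 mm cube head 195 to 295 mm above the bench, on a horizontal arm from a steel column (to 310 mm) 255 mm away on its +y side. A black lens (74 mm wide) hangs below the head down to 127 mm; eyepieces lean out on its +x side, a small camera stands on top (to 345 mm). Origin on the bench straight below the lens; z up.
- selector_rod (a joint): 12 mm steel push-pull rod, level, 225 mm above the bench, out of the microscope head's -y face. Value in m: 0 fully in (start), grows when pulled out; 0.022 middle click; 0.044 fully out (stop). About 6 N frees it from a click, falling to nothing half-way; within 7 mm of the middle it is drawn into the middle click and stays; at 9 to 13 or 31 to 35 mm out it stays between clicks.
- selector_grip (a point): Grip point on the upright black paddle at the rod's outer end: 60 mm wide along x, 14 mm thick along y, 64 mm high. The point is in the middle of width and thickness, 34 mm above the rod's axis, 18 mm below the paddle's top, 259 mm above the bench. Pulling out is along its -y; z up. It moves with the rod. Fully in, it is 95 mm from the head's face; free space above and around it.
- board_holder: Fixed aluminium board holder, 275 mm long along its x and 90 mm wide, lying below the microscope with a 114 by 76 mm green circuit board between its jaws. Origin on the bench below the board, about below the lens. Its clamping knob is 165 mm along its -x, on a 70 mm grey block on the robot's side.
- clamp_knob (a joint): Torque-limited clamping knob, upright axis. Value in rad: 0 to 0.25 loose (start), grows clockwise seen from above. Free to 0.35, where the clutch resists with 0.2 N m, fading to none at 0.75 where it clicks over; it then snaps on to 1.15 and rests. Let go before 0.65 it slips back to about 0.3. Beyond 1.15 it resists again; at 1.55 comes a second click (over-clamped). One grasp is enough.
- clamp_grip (a point): Grip point of the clamping knob, on its axis, 78 mm above the bench. The grip is an upright black bar, 62 mm long along this point's x axis, 18 mm thick along y, from 51 to 89 mm above the bench, on a 50 mm aluminium disc whose top is 51 mm up; z up. Turns with the knob.
- multimeter: Bystander, grey hand multimeter lying flat, 170 by 85 by 44 mm; origin under its middle.
- heatsink: Bystander, finned aluminium heat sink 80 by 60 by 32 mm, low on the bench near the place below the paddle; origin under its middle.
- bottle: Bystander, white plastic bottle, 44 mm wide, 100 mm high, standing; origin under its middle.
- reel: Bystander, grey reel 64 mm wide, 45 mm high, standing on a flange; origin under its middle.
- screwdriver: Bystander, screwdriver 180 mm long, lying.
- parts_tray: Bystander, blue divided tray 100 by 140 by 30 mm; origin under its middle.
- selector_sleeve (a point): Middle of the mouth of the 22 mm wide fixed sleeve the rod slides in, 45 mm from the middle of the paddle's thickness when the rod is fully in, 67 mm at the middle click, 89 mm fully out. Two black rings on the rod, 22 mm apart: the first is at this mouth at the middle click, the second when fully out.

How it is judged:
On the way, in this order (a step that is already met when the one before it is completed fails the run):
1. the clamping knob has clicked once (value of joint clamp_knob above 1 rad and value of joint selector_rod below 0.008 m), for 0.2 s.
2. the selector rod is at its middle click (value of joint selector_rod between 0.018 and 0.026 m), for 0.2 s.
At the end, for the whole second after the job is handed in: The clamping knob rests past its first click (1.0 to 1.35 rad) and the selector rod rests within 4 mm of its middle click (18 to 26 mm out) (all of step 2 and value of joint clamp_knob between 1 and 1.35 rad); the robot touches nothing.
It fails at once if the clamp was forced on after the click to a second click (knob beyond 1.55 rad) (value of joint clamp_knob above 1.55 rad).
It fails at once if the selector rod was pulled on to the last click (beyond 38 mm) (value of joint selector_rod above 0.038 m).
It fails at once if a bystander was moved by more than 30 mm (distance of any of multimeter, heatsink, bottle, reel, screwdriver, parts_tray from where it was at the start of the episode above 0.03 m).
It also fails if it takes over 56 s, if anything falls off the work surface, if the arm or the gripper's body presses on something with over 40 N, if the wrist force passes 120 N, or if a joint passes its speed limit or range.

## Robot

A 7-joint arm with a two-finger parallel gripper is mounted at the origin on the work surface. World frame = base frame: x ahead of the robot, y to its left, z up, the work surface at z = 0. Lengths are in m, angles in rad, forces in N, time in s.
With the tool pointing down it reaches from about 0.4 to 0.85 m from the base axis. Payload 10.4 kg.
Tool frame: the origin (TCP) lies between the finger pads; the fingertips stand r.nose_length ahead of it and the grasp point (between the pads) lies 6 mm ahead of it (r.nose_length is the distance from the TCP to the fingertips, in m); z points along the fingers, x is the direction in which the jaws open and shut, and the axes are right-handed (so a half turn about z gives the same grasp; the last joint's range is limited). The gripper opens to 87 mm and grips with 3 to 60 N. Pads are 19 mm wide; open, the fingers measure 117 mm over their backs; the gripper's body (75 mm by 190 mm) begins 51 mm behind the grasp point.
Start: joints at [-1.277, 0.332, -0.065, 1.46, 0.022, 1.35, -0.088], TCP at [0.195, 0.594, 0.248] pointing down, gripper open.
Joint ranges: [-2.6, 2.6], [-0.5, 2.12], [-1.47, 1.34], [0.16, 2.42], [-1.27, 4.41], [0.06, 2.06], [-2.6, 2.6]. Speed limits (rad/s): [2.22, 2.22, 2.79, 2.79, 3.14, 3.14, 3.14].

## Interface

Orientations are given as a unit quaternion [x, y, z, w].
In Python, from bench import r gives the robot as it stands. The module is installed in compiled form; this text tells all that it offers.
- The arm moves only by the shell command python3 -m creep 'ROWS' [OPENING] [FORCE]. ROWS is JSON, a list of rows, each an object of numbers: "x", "y", "z": the shift along the world's x, y, z in m; "spin": the turn about the world's z in degrees. In form: [{"x": .., "y": .., "z": .., "spin": ..}, ...]. A call has 1 to 12 rows; each row is the pose to reach, as a shift and turn from the pose commanded when the call began; what a row does not reach only later rows make up. A row lasts 1/8 s, in which the tool goes at most 62.5 mm and 10.7 degrees, less where a joint would pass 70% of its speed; a pose out of reach is approached as far as the arm can. A call with a gripper value outside its range is refused whole. OPENING is the finger opening in m, from 0 to 0.087, set as the call begins (- or left out, the last holds). The fingers move at their own pace and stop on an object; FORCE is the grip in N (left out, the last holds). Time passes only in rows, so rows that repeat a pose let the fingers close. It gives the time, the measured TCP pose, the force and the opening at its end, in the units of the state.
- r.read_state(): the state, without advancing time (a new reading comes with each control period).
- r.camera(name): name is "scene" or "side" or "wrist"; returns a dict with "pixels" (420x560x3 uint8, blue, green, red), "z_map" (420x560 float32, m along the optical axis (not along the pixel's ray), 0 where there is no reading), "K" (3x3 intrinsics, pixels), "R" (3x3) and "t" (3): a world point X has camera coordinates R X + t. Camera axes: x right, y down, z forward; pixel columns grow to the right and rows downward; lengths in m; the calibration is good to about 2 mm. The wrist camera is an equidistant fisheye: a pixel r from the principal point sees the ray r / f radians off the axis. A picture is of the moment at which its call begins.
- r.close_job(): hands the job in, once; it reports no verdict.
The state is a dict: "time": time; "joint_positions": joint angles; "joint_vel": joint speeds; "joint_torque": joint torques, N m; "ee_pos": TCP position; "eef_rot": TCP orientation; "ft_force": force on the tool from outside, world axes, zero at the start; "torque": the same for the moment, N m; "width": finger opening in m.
Only numpy, scipy, OpenCV 4.12 (cv2) and the standard library are available. Lean on these libraries where they do the work, as an engineer would, in place of code of your own. Each camera call takes 0.05 s, during which the arm holds its last target. There are 200 camera calls.

## Working session

There is one attempt and no reset: what is moved stays moved. The work goes in short steps, Python scripts to look and compute and a shell command to move; the robot and the scene stay as the last step left them, time stands still between calls to the robot, and variables do not carry over. Pictures are saved under pics/ and viewed, about 8 in all and at most 12, crops included, and the job is handed in when it is done.

```bash
mkdir -p pics; cat > h.py <<'E'
from bench import r
import cv2, numpy as np, pickle
def snap(n, tag):
    c=r.camera(n); cv2.imwrite(f'pics/{tag}.png',c['pixels']); pickle.dump(c,open(f'pics/{tag}.pkl','wb')); return c
def load(tag): return pickle.load(open(f'pics/{tag}.pkl','rb'))
def ray(c,u,v,fish=False):
    K=c['K']; a=(u-K[0,2])/K[0,0]; b=(v-K[1,2])/K[1,1]
    if fish:
        t=np.hypot(a,b); d=np.array([a/t*np.sin(t),b/t*np.sin(t),np.cos(t)]) if t>0 else np.array([0,0,1.])
    else: d=np.array([a,b,1.])
    return -c['R'].T@c['t'], c['R'].T@d
def depthpt(c,u,v,fish=False):
    o,d=ray(c,u,v,fish); z=c['z_map'][int(v),int(u)]
    dz=(c['R']@d)[2]; return o+d*z/dz
def atz(c,u,v,z,fish=False):
    o,d=ray(c,u,v,fish); return o+d*(z-o[2])/d[2]
def tri(p):
    A=np.zeros((3,3));b=np.zeros(3)
    for o,d in p:
        d=d/np.linalg.norm(d);P=np.eye(3)-np.outer(d,d);A+=P;b+=P@o
    x=np.linalg.solve(A,b); return x,[np.linalg.norm((np.eye(3)-np.outer(d,d)/(d@d))@(x-o)) for o,d in p]
E
python3 - <<'E'
from h import *
np.set_printoptions(precision=3,suppress=True)
a=snap('scene','s0');b=snap('side','d0');w=snap('wrist','w0')
for c in(a,b,w):print(c['K'].round(1).tolist(),(-c['R'].T@c['t']),c['R'][2])
print(r.nose_length,r.read_state())
E
```

```text
[[442.9, 0.0, 274.1], [0.0, 442.9, 203.7], [0.0, 0.0, 1.0]] [1.132 0.364 0.83 ] [-0.587 -0.381 -0.715]
[[512.6, 0.0, 280.5], [0.0, 512.6, 206.2], [0.0, 0.0, 1.0]] [ 0.459 -0.861  0.881] [ 0.129  0.76  -0.637]
[[325.2, 0.0, 278.4], [0.0, 325.2, 211.3], [0.0, 0.0, 1.0]] [0.116 0.62  0.384] [ 0.283 -0.094 -0.955]
0.025 {'time': 0.15, 'joint_positions': array([-1.277,  0.333, -0.065,  1.461,  0.022,  1.35 , -0.088]), 'joint_vel': array([ 0.001, -0.003, -0.001, -0.001,  0.   , -0.001,  0.001]), 'joint_torque': array([  0.001, -62.363,   0.025, -39.014,  -0.061,   0.037,   0.   ]), 'ee_pos': array([0.195, 0.594, 0.247]), 'eef_rot': array([ 0.81 ,  0.587, -0.   ,  0.   ]), 'ft_force': array([-0.593,  0.37 , -0.381]), 'torque': array([ 0.014,  0.031, -0.036]), 'width': 0.08674312824386377}
```

View pics/s0.png

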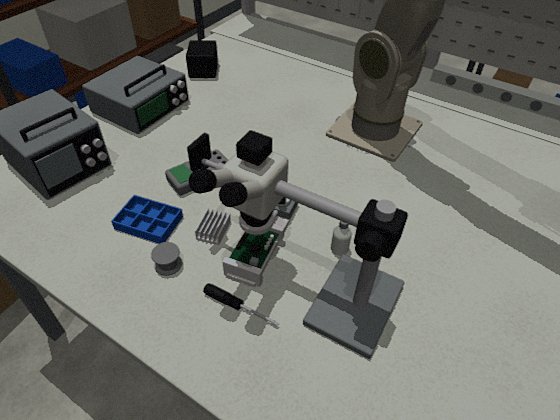

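View pics/d0.png

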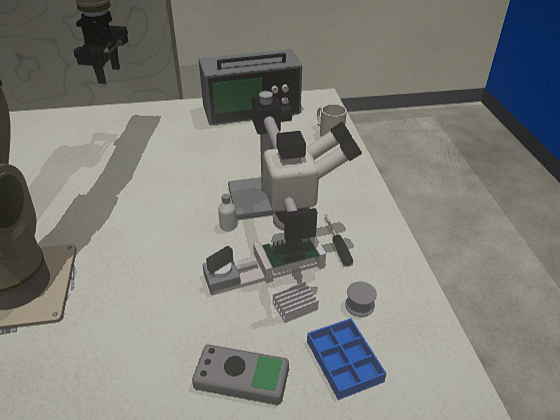

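The scene view shows the paddle at about (202,150), the head at (262,180) and the column at (375,240). The side view shows the knob bar at about (219,261), the paddle at (300,225), the heat sink at (296,302) and the bottle at (228,213). I'll enlarge both for exact pixels.

```bash
python3 - <<'E'
from h import *
np.set_printoptions(precision=3,suppress=True)
a=load('s0');b=load('d0')
A=cv2.resize(a['pixels'][120:220,180:310],None,fx=3,fy=3,interpolation=cv2.INTER_CUBIC)
B=cv2.resize(b['pixels'][195:295,195:328],None,fx=6,fy=6,interpolation=cv2.INTER_CUBIC)[:, :800]
A=cv2.resize(a['pixels'][120:220,180:313],None,fx=6,fy=6,interpolation=cv2.INTER_CUBIC)[:,:800]
for I,o in((A,(180,120)),(B,(195,195))):
    I[:]=np.clip(I*1.6,0,255)
    for k in range(0,133,10):
        cv2.putText(I,str(o[0]+k),(k*6,10),0,.35,(0,255,255)); I[::4,k*6]=(0,255,255)
        if k<100: cv2.putText(I,str(o[1]+k),(0,k*6+10),0,.35,(0,255,255)); I[k*6,::4]=(0,255,255)
cv2.imwrite('pics/A.png',A);cv2.imwrite('pics/B.png',B)
# dump depth points dark in side: knob region & paddle region
for nm,(u0,u1,v0,v1),zlo,zhi in(('knob',(200,240,240,290),.06,.11),('paddle',(280,320,200,250),.17,.30)):
    P=np.array([depthpt(b,u,v) for v in range(v0,v1) for u in range(u0,u1) if b['z_map'][v,u]>0 and b['pixels'][v,u].max()<60])
    P=P[(P[:,2]>zlo)&(P[:,2]<zhi)]
    print(nm,len(P),np.median(P,0),P.min(0),P.max(0))
    c=P[:,:2]-P[:,:2].mean(0); w,V=np.linalg.eigh(c.T@c/len(c)); print(np.sqrt(w),np.degrees(np.arctan2(V[1,1],V[0,1])))
    t=P[P[:,2]>P[:,2].max()-.012]; print('top',t.mean(0),len(t))
E
```

```text
knob 51 [ 0.478 -0.047  0.087] [ 0.433 -0.071  0.06 ] [ 0.489 -0.034  0.091]
[0.005 0.022] -157.49422449491786
top [ 0.465 -0.05   0.088] 34
paddle 926 [ 0.614 -0.167  0.251] [ 0.585 -0.172  0.17 ] [ 0.652 -0.03   0.28 ]
[0.017 0.023] 84.63210553793954
top [ 0.614 -0.164  0.274] 249
```

View pics/A.png

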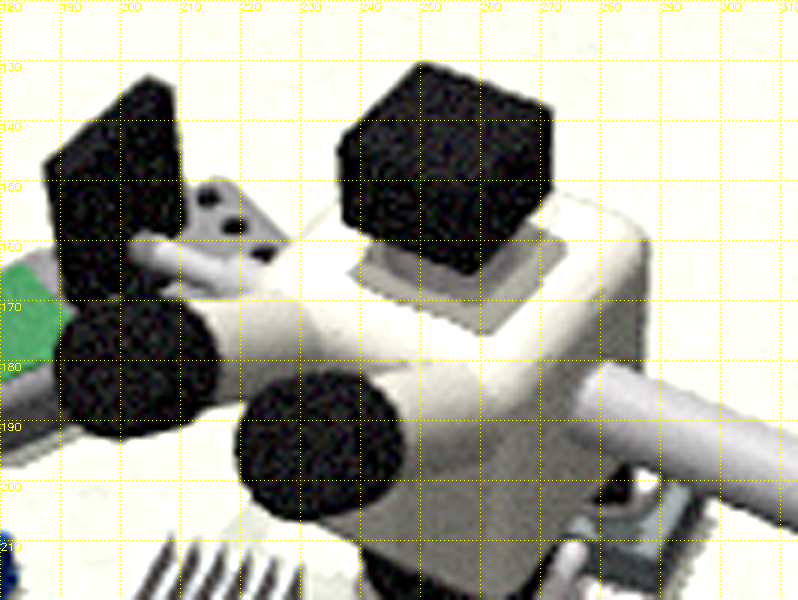

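View pics/B.png

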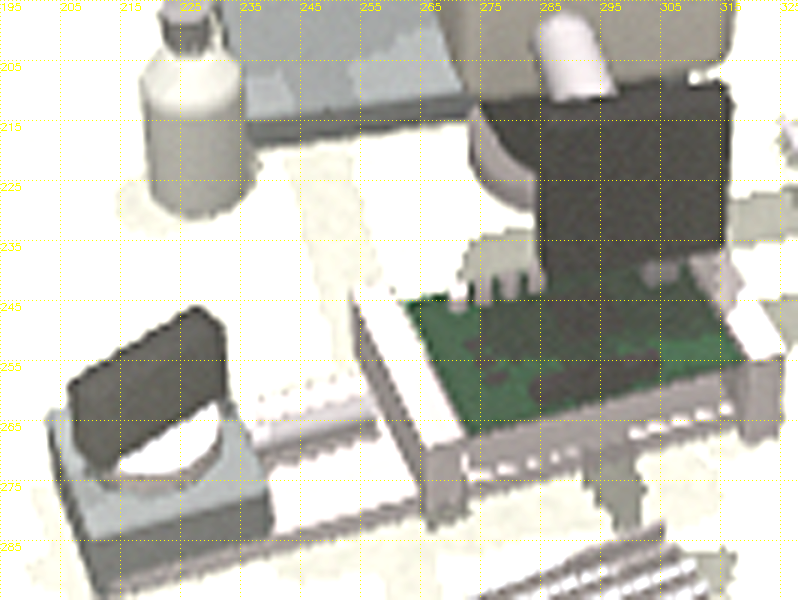

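The scene crop shows the paddle's top edge running from (187,147) to (204,132), with the rod leaving it at (205,161). The side crop shows the bar's top edge from (207,258) to (232,248) and the paddle face between u=285 and 316. I'll fit planes to the depth next and meanwhile move above the knob.

```bash
python3 - <<'E'
from h import *
np.set_printoptions(precision=4,suppress=True)
b=load('d0');a=load('s0')
def pts(c,u0,u1,v0,v1,br):
    return np.array([depthpt(c,u,v) for v in range(v0,v1) for u in range(u0,u1) if c['z_map'][v,u]>0 and c['pixels'][v,u].max()<br])
P=pts(b,283,320,205,245,70);P=P[(P[:,2]>.185)&(P[:,2]<.274)&(P[:,1]<-.14)]
m=P.mean(0);U,S,V=np.linalg.svd(P-m);print('front',m,len(P),'n',V[2],'x',P[:,0].min(),P[:,0].max(),'z',P[:,2].min(),P[:,2].max())
Q=pts(a,186,210,132,165,70);Q=Q[(Q[:,2]>.185)&(Q[:,2]<.274)&(Q[:,1]<-.12)]
m=Q.mean(0);U,S,V=np.linalg.svd(Q-m);print('back',m,len(Q),'n',V[2],'x',Q[:,0].min(),Q[:,0].max(),'z',Q[:,2].min(),Q[:,2].max())
K=pts(b,204,236,244,275,95)
for lo,hi in((.055,.085),(.085,.095)):
    k=K[(K[:,2]>lo)&(K[:,2]<hi)];m=k.mean(0);U,S,V=np.linalg.svd(k-m);print('bar',len(k),m,V[2],V[0],k.min(0),k.max(0))
# corner triangulation of paddle top ends: scene (187,147),(204.5,132.5)
for u,v in((187.5,147),(204.5,132.5),(208,134.5)):print(atz(a,u,v,.277))
for u,v in((207,258),(228,246.5),(232,248.5)):print(atz(b,u,v,.089))
E
python3 -m creep '[{"x":0.02,"y":-0.06,"z":0.03,"spin":6},{"x":0.04,"y":-0.12,"z":0.05,"spin":12},{"x":0.065,"y":-0.175,"z":0.05,"spin":20},{"x":0.09,"y":-0.23,"z":0.05,"spin":28},{"x":0.115,"y":-0.285,"z":0.05,"spin":34},{"x":0.14,"y":-0.34,"z":0.05,"spin":40},{"x":0.165,"y":-0.395,"z":0.05,"spin":40},{"x":0.19,"y":-0.45,"z":0.04,"spin":40},{"x":0.215,"y":-0.505,"z":0.02,"spin":40},{"x":0.24,"y":-0.56,"z":0,"spin":40},{"x":0.26,"y":-0.61,"z":-0.01,"spin":40},{"x":0.27,"y":-0.644,"z":-0.01,"spin":40}]'
```

```text
front [ 0.6142 -0.1672  0.2452] 739 n [-0.0475  0.9989  0.    ] x 0.585326074641927 0.6447614352730386 z 0.21309782698405855 0.27398126119916766
back [ 0.6198 -0.153   0.2503] 408 n [-0.023  -0.9997 -0.0103] x 0.5873806507435346 0.6451607568463229 z 0.2159323036430566 0.27380936298482483
bar 263 [ 0.4608 -0.0625  0.0703] [ 0.4874 -0.8731  0.0105] [-0.8731 -0.4874 -0.0103] [ 0.4318 -0.0786  0.055 ] [ 0.4899 -0.0422  0.085 ]
bar 164 [ 0.4603 -0.0564  0.0882] [ 0.0154 -0.027   0.9995] [-0.8271 -0.5621 -0.0024] [ 0.4321 -0.0774  0.085 ] [ 0.4881 -0.0334  0.0927]
[ 0.6431 -0.1608  0.277 ]
[ 0.587  -0.1639  0.277 ]
[ 0.5882 -0.1536  0.277 ]
[ 0.4344 -0.0642  0.089 ]
[ 0.4822 -0.0357  0.089 ]
[ 0.4903 -0.0434  0.089 ]
time: 1.65
ee_pos: [0.4646, -0.0528, 0.2368]
eef_rot: [0.561, 0.828, -0.001, -0.0]
ft_force: [-0.4, -0.4, 0.1]
width: 0.087
```

The paddle centre is at about (0.615, -0.160), with its faces within 3° of the x axis. The knob bar is centred near (0.461, -0.055) and points at about 29°. Next I'll check it from above.

```bash
python3 - <<'E'
from h import *
from scipy.spatial.transform import Rotation as R
np.set_printoptions(precision=4,suppress=True)
w=snap('wrist','w1'); s=r.read_state(); print(s['time'],R.from_quat(s['eef_rot']).as_matrix()[:,0],s['joint_positions'])
o=-w['R'].T@w['t'];print(o,w['R'][2])
# project expected knob
X=w['R']@np.array([.461,-.055,.089])+w['t'];t=np.arctan2(np.hypot(X[0],X[1]),X[2]);k=w['K'];p=X[:2]/np.hypot(X[0],X[1])*t*k[0,0]+k[:2,2];print('proj',p)
u,v=p.astype(int);x0=max(0,u-65);y0=max(0,v-50)
C=cv2.resize(w['pixels'][y0:y0+100,x0:x0+130],None,fx=6,fy=6,interpolation=cv2.INTER_CUBIC);C[:]=np.clip(C*1.5,0,255)
for q in range(0,130,10):
    cv2.putText(C,str(x0+q),(q*6,10),0,.35,(0,0,255));C[::6,q*6]=(0,0,255)
    if q<100:cv2.putText(C,str(y0+q),(0,q*6+10),0,.35,(0,0,255));C[q*6,::6]=(0,0,255)
cv2.imwrite('pics/w1c.png',C)
E
```

```text
1.7 [-0.3667  0.9303 -0.0017] [-0.6338 -0.0458  0.6478  1.9002  0.0307  1.2778  1.9509]
[ 0.3874 -0.0826  0.3737] [ 0.2757  0.1092 -0.955 ]
proj [276.8082 200.9296]
```

View pics/w1c.png

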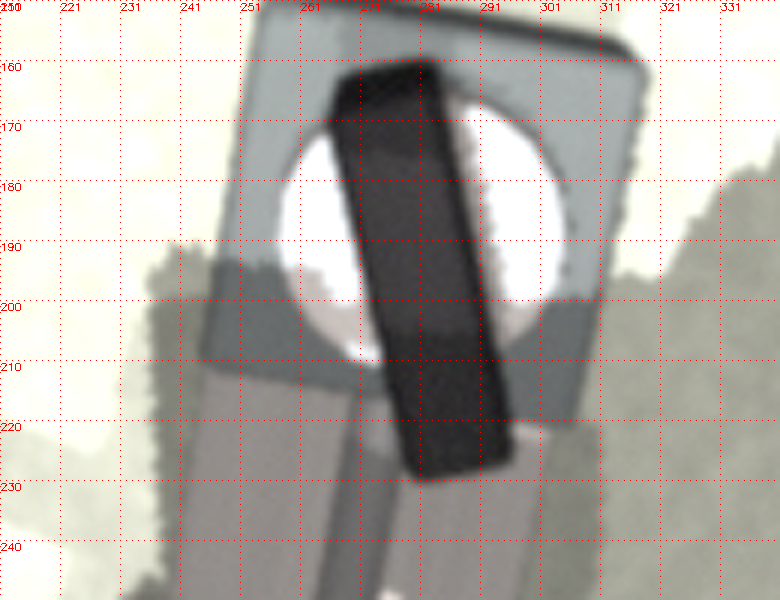

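The wrist crop shows the bar's top face with its far end at about (288,228.5), its long edges running (266,170)-(278.5,229) and (284,161)-(296,227), and the disc centred near (281,189).

```bash
python3 - <<'E'
from h import *
np.set_printoptions(precision=4,suppress=True)
w=load('w1');f=lambda x,y,z:atz(w,211+x/6,150+y/6,z,True)
L=[f(332,120,.089),f(405,475,.089)];Rr=[f(437,65,.089),f(512,460,.089)];
for q in(L,Rr):
    d=q[1]-q[0];print(q,np.degrees(np.arctan2(d[1],d[0])))
far=(f(410,478,.089)+f(512,460,.089))/2
d=(L[1]-L[0])/np.linalg.norm(L[1]-L[0])+(Rr[1]-Rr[0])/np.linalg.norm(Rr[1]-Rr[0]);d/=np.linalg.norm(d)
print('far',far,'center',far-.031*d,np.degrees(np.arctan2(d[1],d[0])))
print('disc',f(421,232,.051), 'near', (f(332,85,.051)+f(437,62,.051))/2)
# height check: triangulate far-top end right corner w/ side (232,248.5)
b=load('d0')
x,e=tri([ray(w,211+512/6,150+460/6,True),ray(b,232,248.5)]);print('tri',x,e)
x,e=tri([ray(load('s0'),187.5,147),ray(b,316,208.5)]);print('paddle top +x corner',x,e)
E
```

```text
[array([ 0.4379, -0.0741,  0.089 ]), array([ 0.4858, -0.0435,  0.089 ])] 32.64681869113627
[array([ 0.4246, -0.0628,  0.089 ]), array([ 0.4774, -0.0289,  0.089 ])] 32.662132101598324
far [ 0.4817 -0.0357  0.089 ] center [ 0.4556 -0.0525  0.089 ] 32.654475396367296
disc [ 0.4571 -0.052   0.051 ] near [ 0.4341 -0.0678  0.051 ]
tri [ 0.4879 -0.0236  0.0675] [np.float64(0.0036807826917139544), np.float64(0.0036807826917139653)]
paddle top +x corner [ 0.6447 -0.1589  0.2789] [np.float64(0.00013388056839249517), np.float64(0.00013388056839259933)]
```

```bash
python3 -m creep '[{"x":-0.004,"y":0,"z":-0.04,"spin":5},{"x":-0.006,"y":0,"z":-0.08,"spin":9.5},{"x":-0.006,"y":0,"z":-0.115,"spin":9.5},{"x":-0.006,"y":0,"z":-0.14,"spin":9.5},{"x":-0.006,"y":0,"z":-0.151,"spin":9.5},{"x":-0.006,"y":0,"z":-0.151,"spin":9.5},{"x":-0.006,"y":0,"z":-0.151,"spin":9.5}]' 0.06
python3 - <<'E'
from h import *
w=snap('wrist','w2');C=cv2.resize(w['pixels'][120:380,110:450],None,fx=2,fy=2);cv2.imwrite('pics/w2c.png',np.clip(C*1.5,0,255).astype('uint8'))
E
```

```text
time: 2.58
ee_pos: [0.4593, -0.05, 0.0875]
eef_rot: [0.49, 0.872, 0.001, 0.0]
ft_force: [-0.1, -0.7, 0.5]
width: 0.0604
```

View pics/w2c.png

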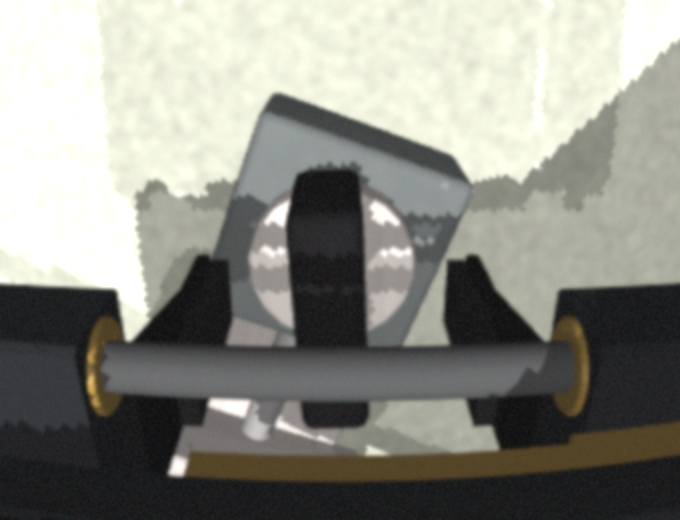

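The bar sits centrally between the open fingers: bar at u≈333 of the crop, fingers at 228 and 447. I'll close on it.

```bash
python3 -m creep '[{"x":-0.001,"y":-0.002,"z":-0.002},{"x":-0.001,"y":-0.002,"z":-0.002},{"x":-0.001,"y":-0.002,"z":-0.002},{"x":-0.001,"y":-0.002,"z":-0.002},{"x":-0.001,"y":-0.002,"z":-0.002},{"x":-0.001,"y":-0.002,"z":-0.002}]' 0.0 30
python3 -c "
from h import *
s=r.read_state();print(s['ft_force'],s['torque'],s['width'],s['joint_positions'])"
```

```text
[-0.4311638   0.31336738  1.09218177] [ 0.10726213  0.03796778 -0.08491003] 0.06022238982714654 [-0.60699376  0.15014465  0.6633488   2.08738659 -0.11525435  0.93726154
  2.23718239]invalid input at $[0]: expected keys x, y, z, spin
```

```bash
python3 -m creep '[{"x":-0.001,"y":-0.002,"z":-0.002,"spin":0},{"x":-0.001,"y":-0.002,"z":-0.002,"spin":0},{"x":-0.001,"y":-0.002,"z":-0.002,"spin":0},{"x":-0.001,"y":-0.002,"z":-0.002,"spin":0},{"x":-0.001,"y":-0.002,"z":-0.002,"spin":0},{"x":-0.001,"y":-0.002,"z":-0.002,"spin":0}]' 0.0 30
python3 -c "
from h import *
s=r.read_state();print(s['ft_force'],s['torque'],s['width'],s['ee_pos'])"
```

```text
time: 3.38
ee_pos: [0.4579, -0.0529, 0.0847]
eef_rot: [0.49, 0.872, -0.0, 0.0]
ft_force: [1.4, -5.3, -0.6]
width: 0.0179
[ 1.41963631 -5.28343601 -0.55442871] [-0.95511434 -0.29931106  0.00873884] 0.017904426551018496 [ 0.45791651 -0.0528717   0.08465459]
```

Gripped at 17.9 mm. Turning in small parts and reading the torque.

```bash
python3 -m creep '[{"x":0,"y":0,"z":0,"spin":-5},{"x":0,"y":0,"z":0,"spin":-10},{"x":0,"y":0,"z":0,"spin":-15},{"x":0,"y":0,"z":0,"spin":-15}]'
python3 -c "
from h import *
s=r.read_state();print(s['ft_force'],s['torque'],s['width'],s['eef_rot'])"
python3 -m creep '[{"x":0,"y":0,"z":0,"spin":-4},{"x":0,"y":0,"z":0,"spin":-8},{"x":0,"y":0,"z":0,"spin":-8}]'
python3 -c "
from h import *
s=r.read_state();print(s['ft_force'],s['torque'],s['width'],s['eef_rot'])"
python3 -m creep '[{"x":0,"y":0,"z":0,"spin":-4},{"x":0,"y":0,"z":0,"spin":-8},{"x":0,"y":0,"z":0,"spin":-8}]'
python3 -c "
from h import *
s=r.read_state();print(s['ft_force'],s['torque'],s['width'],s['eef_rot'])"
python3 -m creep '[{"x":0,"y":0,"z":0,"spin":-4},{"x":0,"y":0,"z":0,"spin":-8},{"x":0,"y":0,"z":0,"spin":-8}]'
python3 -c "
from h import *
s=r.read_state();print(s['ft_force'],s['torque'],s['width'],s['eef_rot'])"
```

```text
time: 3.88
ee_pos: [0.4578, -0.0526, 0.0846]
eef_rot: [0.599, 0.801, -0.0, 0.0]
ft_force: [0.7, -5.2, -0.8]
width: 0.0178
[ 0.65346468 -5.2104884  -0.83712498] [-1.25472444 -0.19945561  0.14506654] 0.0178355993837001 [ 5.99188133e-01  8.00608143e-01 -2.13615089e-04  3.70616268e-04]
time: 4.25
ee_pos: [0.4578, -0.0526, 0.0847]
eef_rot: [0.653, 0.757, -0.0, 0.0]
ft_force: [0.3, -5.4, -0.7]
width: 0.0177
[ 0.34831823 -5.35916169 -0.7032967 ] [-1.07768505 -0.28331305  0.13229903] 0.017702496112726868 [ 6.53181001e-01  7.57201756e-01 -3.69112699e-05  2.80620932e-04]
time: 4.62
ee_pos: [0.4578, -0.0524, 0.0847]
eef_rot: [0.704, 0.71, 0.0, 0.0]
ft_force: [2.1, -4.5, -0.4]
width: 0.0176
[ 2.05452475 -4.45761934 -0.41927665] [-1.01860553 -0.34497297 -0.07492791] 0.017641073791617078 [7.04172627e-01 7.10028781e-01 6.79652492e-05 1.92814278e-04]
time: 5.0
ee_pos: [0.4578, -0.0523, 0.0846]
eef_rot: [0.752, 0.659, 0.0, 0.0]
ft_force: [0.7, -4.7, 0.1]
width: 0.0178
[ 0.73629336 -4.6889092   0.10432856] [-0.93933951 -0.37048305 -0.23445146] 0.01780062882416801 [7.51790503e-01 6.59402011e-01 1.01021967e-04 1.28631459e-04]
```

The torque went from resisting (+0.14) to assisting (−0.23), so the clutch has clicked over. I'll follow it gently to its rest.

```bash
python3 -m creep '[{"x":0,"y":0,"z":0,"spin":-4},{"x":0,"y":0,"z":0,"spin":-8},{"x":0,"y":0,"z":0,"spin":-8}]'
python3 -c "
from h import *
s=r.read_state();print(s['ft_force'],s['torque'],s['width'],s['eef_rot'])"
python3 -m creep '[{"x":0,"y":0,"z":0,"spin":-2},{"x":0,"y":0,"z":0,"spin":-3},{"x":0,"y":0,"z":0,"spin":-3}]'
python3 -c "
from h import *
s=r.read_state();print(s['ft_force'],s['torque'],s['width'],s['eef_rot'])"
```

```text
time: 5.38
ee_pos: [0.4578, -0.0522, 0.0846]
eef_rot: [0.796, 0.605, 0.0, 0.0]
ft_force: [1.4, -5.5, -0.3]
width: 0.0177
[ 1.35039907 -5.51189697 -0.28105766] [-0.88404996 -0.4578969  -0.16622387] 0.017720772550706063 [7.95912064e-01 6.05412222e-01 1.49131774e-04 6.82263029e-05]
time: 5.75
ee_pos: [0.4579, -0.0521, 0.0847]
eef_rot: [0.812, 0.583, 0.0, 0.0]
ft_force: [1.9, -4.5, -0.3]
width: 0.018
[ 1.89257468 -4.48503192 -0.34932682] [-1.05300282 -0.5111057  -0.1368681 ] 0.01801448156164487 [8.12234094e-01 5.83331587e-01 1.53348178e-04 1.12647391e-04]
```

```bash
python3 -m creep '[{"x":0,"y":0,"z":0,"spin":-2},{"x":0,"y":0,"z":0,"spin":-4},{"x":0,"y":0,"z":0,"spin":-4}]'
python3 -c "
from h import *
s=r.read_state();print(s['ft_force'],s['torque'],s['width'],s['eef_rot'])"
python3 -m creep '[{"x":0,"y":0,"z":0,"spin":0},{"x":0,"y":0,"z":0,"spin":0},{"x":0,"y":0,"z":0,"spin":0},{"x":0,"y":0,"z":0.01,"spin":0},{"x":0,"y":0,"z":0.05,"spin":0},{"x":0,"y":0,"z":0.10,"spin":0},{"x":0,"y":0,"z":0.152,"spin":0},{"x":0,"y":0,"z":0.152,"spin":0}]' 0.06
python3 - <<'E'
from h import *
from scipy.spatial.transform import Rotation as R
w=snap('wrist','w3');s=r.read_state();print(s['time'],s['joint_positions'],R.from_quat(s['eef_rot']).as_matrix()[:,0],s['torque'],s['ee_pos'])
C=cv2.resize(w['pixels'][100:300,180:380],None,fx=3,fy=3,interpolation=cv2.INTER_CUBIC);C[:]=np.clip(C*1.5,0,255);cv2.imwrite('pics/w3c.png',C)
E
```

```text
time: 6.12
ee_pos: [0.4579, -0.0521, 0.0846]
eef_rot: [0.832, 0.555, 0.0, 0.0]
ft_force: [3.3, -4.7, -0.2]
width: 0.0181
[ 3.25919833 -4.67105408 -0.19063056] [-0.9839003  -0.53526172 -0.01619972] 0.018114651714614426 [8.32143584e-01 5.54560208e-01 1.37391904e-04 1.14295305e-04]
time: 7.12
ee_pos: [0.4595, -0.0523, 0.2407]
eef_rot: [0.832, 0.554, 0.003, 0.001]
ft_force: [0.1, -0.1, -1.4]
width: 0.0597
7.175 [-0.78274612 -0.08890671  0.77166101  1.92115832  0.0628888   1.28125838
  1.14464059] [0.38510842 0.92286664 0.00294491] [ 0.04399645  0.05635304 -0.0292305 ] [ 0.45848057 -0.05206582  0.23845591]
```

View pics/w3c.png

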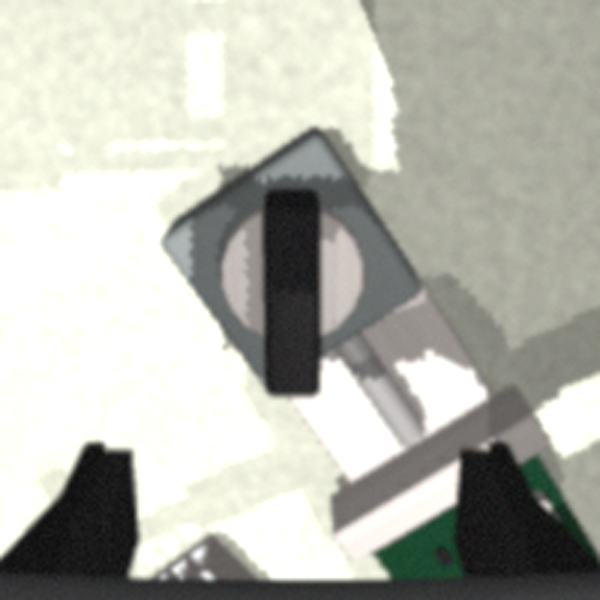

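The bar stayed at its turned angle (vertical in the crop, centred at (293,290)), and the torque was about zero before release, so the clutch is at rest past the first click. On to the paddle.

```bash
python3 -m creep '[{"x":0,"y":-0.03,"z":0.05,"spin":5},{"x":0,"y":-0.06,"z":0.10,"spin":12},{"x":0.02,"y":-0.09,"z":0.13,"spin":20},{"x":0.06,"y":-0.108,"z":0.13,"spin":23},{"x":0.11,"y":-0.108,"z":0.13,"spin":23},{"x":0.157,"y":-0.108,"z":0.13,"spin":23},{"x":0.157,"y":-0.108,"z":0.13,"spin":23},{"x":0.157,"y":-0.108,"z":0.13,"spin":23}]' 0.055
python3 - <<'E'
from h import *
from scipy.spatial.transform import Rotation as R
w=snap('wrist','w4');s=r.read_state();print(s['time'],s['joint_positions'],R.from_quat(s['eef_rot']).as_matrix()[:,0],s['ee_pos'])
C=cv2.resize(w['pixels'][60:400,80:480],None,fx=2,fy=2,interpolation=cv2.INTER_CUBIC)[:600];C[:]=np.clip(C*1.5,0,255);cv2.imwrite('pics/w4c.png',C)
E
```

```text
time: 8.18
ee_pos: [0.614, -0.1609, 0.3657]
eef_rot: [0.706, 0.709, -0.001, -0.0]
ft_force: [-0.7, 0.4, 0.4]
width: 0.0548
8.225 [-0.49064818  0.45536625  1.01385136  1.26567773 -0.38289949  1.61936408
  2.02988188] [-4.54607174e-03  9.99989664e-01  7.38240735e-05] [ 0.61376384 -0.1608508   0.3665334 ]
```

View pics/w4c.png

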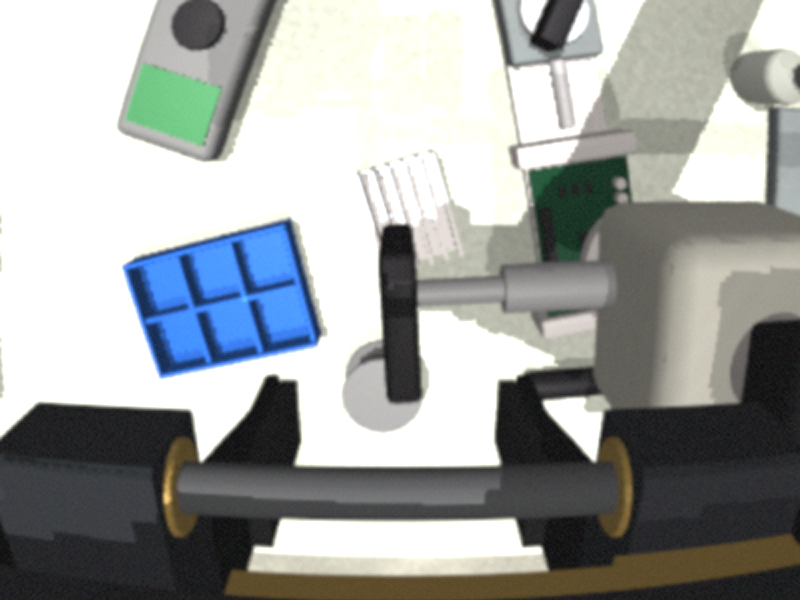

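The paddle stands at u≈383–416 of the crop, midway between the fingers (298 and 500). Its edges lean about 2.7°, which agrees with the side-view plane fit.

```bash
python3 - <<'E'
from h import *
w=load('w4');f=lambda x,y:atz(w,80+x/2,60+y/2,.277,True)
L=[f(383,255),f(389,398)];Q=[f(412,255),f(420,396)]
print(L,Q);print([np.degrees(np.arctan2(*(q[1]-q[0])[1::-1])) for q in(L,Q)])
E
python3 -m creep '[{"x":0.001,"y":0.001,"z":-0.03,"spin":2.4},{"x":0.001,"y":0.001,"z":-0.06,"spin":2.4},{"x":0.001,"y":0.001,"z":-0.085,"spin":2.4},{"x":0.001,"y":0.001,"z":-0.099,"spin":2.4},{"x":0.001,"y":0.001,"z":-0.099,"spin":2.4},{"x":0.001,"y":0.001,"z":-0.099,"spin":2.4}]'
```

```text
[array([ 0.58336082, -0.16555325,  0.277     ]), array([ 0.63938044, -0.163399  ,  0.277     ])] [array([ 0.58331456, -0.15523335,  0.277     ]), array([ 0.63848737, -0.15152475,  0.277     ])]
[np.float64(2.202230314609861), np.float64(3.8455205228039144)]
time: 8.98
ee_pos: [0.6159, -0.1593, 0.2689]
eef_rot: [0.69, 0.724, 0.001, 0.001]
ft_force: [-0.3, -0.4, -0.6]
width: 0.0549
```

```bash
python3 -m creep '[{"x":0,"y":0,"z":0,"spin":0},{"x":0,"y":0,"z":0,"spin":0},{"x":0,"y":0,"z":0,"spin":0},{"x":0,"y":0,"z":0,"spin":0},{"x":0,"y":0,"z":0,"spin":0},{"x":0,"y":0,"z":0,"spin":0}]' 0.0 20
python3 -m creep '[{"x":0,"y":-0.002,"z":0,"spin":0},{"x":0,"y":-0.004,"z":0,"spin":0},{"x":0,"y":-0.006,"z":0,"spin":0},{"x":0,"y":-0.008,"z":0,"spin":0},{"x":0,"y":-0.008,"z":0,"spin":0}]'
python3 -m creep '[{"x":0,"y":-0.002,"z":0,"spin":0},{"x":0,"y":-0.004,"z":0,"spin":0},{"x":0.001,"y":-0.006,"z":0,"spin":0},{"x":0.001,"y":-0.008,"z":0,"spin":0},{"x":0.001,"y":-0.008,"z":0,"spin":0}]'
```

```text
time: 9.72
ee_pos: [0.6157, -0.1586, 0.2676]
eef_rot: [0.69, 0.724, 0.0, -0.0]
ft_force: [-1.9, 2.6, 0.8]
width: 0.0142
time: 10.35
ee_pos: [0.616, -0.165, 0.2675]
eef_rot: [0.689, 0.725, 0.001, -0.001]
ft_force: [-1.1, 7.1, 2.5]
width: 0.0138
time: 10.98
ee_pos: [0.6166, -0.1752, 0.2675]
eef_rot: [0.69, 0.724, -0.0, -0.0]
ft_force: [-1.0, 1.2, 1.9]
width: 0.0137
```

```bash
python3 -m creep '[{"x":0,"y":-0.002,"z":0,"spin":0},{"x":0,"y":-0.004,"z":0,"spin":0},{"x":0,"y":-0.005,"z":0,"spin":0},{"x":0,"y":-0.005,"z":0,"spin":0}]'
python3 -m creep '[{"x":0,"y":0,"z":0,"spin":0},{"x":0,"y":0,"z":0,"spin":0},{"x":0,"y":0,"z":0,"spin":0},{"x":0,"y":0,"z":0.01,"spin":0},{"x":0,"y":0,"z":0.05,"spin":0},{"x":0,"y":0,"z":0.10,"spin":0},{"x":0,"y":0,"z":0.10,"spin":0}]' 0.055
python3 - <<'E'
from h import *
np.set_printoptions(precision=4,suppress=True)
b=snap('side','d5');w=snap('wrist','w5');s=r.read_state();print(s['time'],s['ee_pos'],s['ft_force'],s['width'])
def pts(c,u0,u1,v0,v1,br):
    return np.array([depthpt(c,u,v) for v in range(v0,v1) for u in range(u0,u1) if c['z_map'][v,u]>0 and c['pixels'][v,u].max()<br])
P=pts(b,270,330,205,265,70);P=P[(P[:,2]>.2)&(P[:,2]<.274)&(P[:,1]<-.15)&(P[:,0]>.59)&(P[:,0]<.64)]
print('front',np.median(P,0),len(P))
C=cv2.resize(w['pixels'][110:290,200:400],None,fx=3,fy=3,interpolation=cv2.INTER_CUBIC);C[:]=np.clip(C*1.5,0,255);cv2.imwrite('pics/w5c.png',C)
E
```

```text
time: 11.48
ee_pos: [0.6169, -0.1804, 0.2676]
eef_rot: [0.69, 0.724, -0.0, 0.0]
ft_force: [2.3, 0.2, -1.0]
width: 0.0138
time: 12.35
ee_pos: [0.6174, -0.1813, 0.3721]
eef_rot: [0.69, 0.724, 0.001, 0.003]
ft_force: [0.0, -0.3, 0.0]
width: 0.0546
12.45 [ 0.6168 -0.1803  0.3682] [-0.5954  0.0655 -0.2571] 0.05499051165372984
front [ 0.6147 -0.1882  0.2456] 620
```

View pics/w5c.png

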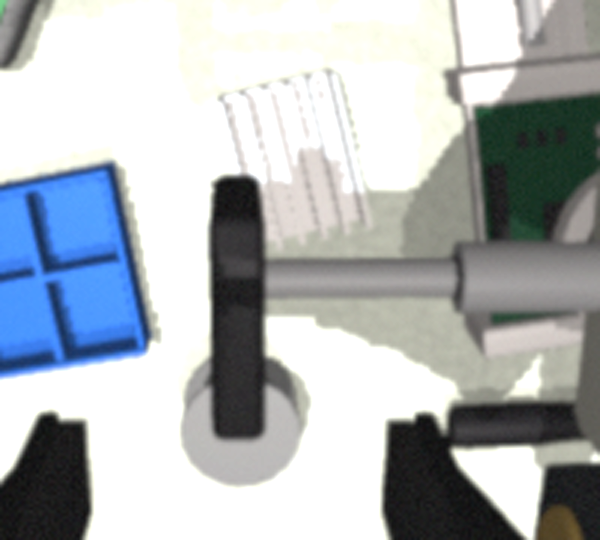

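The paddle's front moved 21 mm. The crop shows the first ring right at the sleeve mouth (u≈458), with no other ring outside it, and the open fingers are clear above. Handing in.

```bash
python3 -c "
from bench import r
print(r.close_job())"
```

```text
the job is handed in; nothing more can be done
None
```

The clamping knob is past its first click and the selector rod is at its middle click. I handed the job in at about 12.5 s of the 56 s; `close_job` gives no verdict.

- **Knob:** I gripped the bar once and turned it 54° clockwise in small steps. The torque went from +0.14 N m resisting to −0.23 N m pulling onward, which is the clutch clicking over. It had faded to about zero when I let go, so the knob should rest near 1.15 rad. The wrist picture showed the bar staying at its turned angle.
- **Rod:** I gripped the paddle and pulled it about 22 mm. The side camera's depth shows its front face moved 21 mm, and the wrist picture shows the first ring right at the sleeve mouth. By the measured positions it stayed well short of 38 mm.
- **At the end:** the gripper was open and about 100 mm above the paddle, with wrist forces near zero. I saw no contact with the bystanders, but did not measure their positions afterwards.

**Checks that failed or disagreed:**
- One check did not fit: a two-view height of a knob bar corner gave 67 mm instead of 89 mm, probably because I had paired two different corners. I used the depth height of about 88 mm instead.
- Estimates of the bar's angle ranged from 29° to 33°, and of the paddle's yaw from about −1° to +4°. Both grips took that without trouble.
- One move command was refused for leaving out the "spin" value, and nothing moved.

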